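# Clamp the hump-mould board in the pottery jig

## Robot

A 7-joint arm with a two-finger parallel gripper is mounted at the origin on the work surface. World frame = base frame: x ahead of the robot, y to its left, z up, the work surface at z = 0. Lengths are in m, angles in rad, forces in N, time in s.
With the tool pointing down it reaches from about 0.4 to 0.9 m from the base axis. Payload 5.5 kg.
Tool frame: the origin (TCP) lies at the very end of the fingers, on their centre line; the grasp point (between the pads) lies arm.tcp_to_grasp behind it (arm.tcp_to_grasp is the distance from the TCP to the grasp point, in m); z points along the fingers, y is the line along which they close (so a half turn about z gives the same grasp; the last joint's range is limited). The gripper opens to 85 mm and grips with 20 to 120 N. Pads are 22 mm wide; open, the fingers measure 114 mm over their backs; the gripper's body (76 mm by 85 mm) begins 54 mm behind the grasp point. The pads swing forward as they close: fully open they stand 13 mm farther back than shut.
Start: joints at [1.419, 0.501, -0.427, 1.55, 0.221, 1.138, -0.21], TCP at [0.262, -0.595, 0.231] pointing down, gripper open.
Joint ranges: [-2.88, 2.88], [-0.31, 2.03], [-1.54, 1.56], [0.2, 2.42], [-1.41, 4.55], [0.19, 2.02], [-2.57, 2.57]. Speed limits (rad/s): [2.57, 2.57, 3.14, 3.14, 3.14, 3.14, 3.14].

## Interface

Orientations are given as a unit quaternion [x, y, z, w].
In Python, from cell import get_state, imaging, order, finder, arm gives the robot as it stands.
- The arm moves only by the tool arm_command, never from a script. Its argument "rows" is a list of rows, each a list of 7 numbers: the shift along the tool's x, y, z in cm, then the turn, a rotation vector about the tool's x, y, z in degrees, then the closure, from 0 (fully open) to 1 (shut). A call has exactly 8 rows; each row shifts and turns the commanded pose from where the row before left it, along the tool's axes as they then stand; what a row does not reach is not made up. A row lasts 1/10 s, in which the tool goes at most 50 mm and 8.59 degrees, less where a joint would pass 70% of its speed; a pose out of reach is approached as far as the arm can. A call is refused whole if a number of a shift passes 5 or a number of a turn 8.59, either way. A call with a gripper value outside its range is refused whole. The fingers move at their own pace and stop on an object; the grip force is fixed at half the most. Time passes only in rows, so rows that do not move let the fingers close, or fill a call up. It gives the time, the measured TCP pose, the force, the opening and the grip force at its end, in the units of the state.
- get_state(): the state, without advancing time (a new reading comes with each control period).
- imaging.read_camera(name): name is "scene" or "top"; returns the picture (384x512x3 uint8, red, green, blue); there is no depth.
- imaging.calibration(name): a dict with "camera_matrix" (3x3 intrinsics, pixels), "rvec" (rotation vector, rad) and "tvec" (3), from world to camera coordinates, as OpenCV has them. Camera axes: x right, y down, z forward; pixel columns grow to the right and rows downward; lengths in m; the calibration is good to about 2 mm. A picture is of the moment at which its call begins. calibration takes no time and is no camera call.
- order.finish_job(): hands the job in; it is judged then, once.
Trained networks look in the newest picture that a camera, given by its name, has taken for a name from the list of things; names that differ only in an ending like _2 or _b are one class to them, and where a whole thing is asked for, a point or a joint stands for the part that bears it (a point fixed in the world has none). Each returns a list of dicts, best first, with "score" (0 to 1); they miss things now and then, are a little off and sometimes report something else, mostly with a low value. They report only what shows in the picture. A call takes as long as a camera call. They do not tell look-alikes from the thing itself.
- finder.regions_of(thing, camera): "mask" (384x512 bool, what is visible of it).
- finder.place_of(thing, camera): "location" ([x, y, z] in m, in world coordinates, good to about 4 mm: a listed point, or the origin of a listed thing).
The state is a dict: "time_s": time; "joint_positions": joint angles; "dq": joint speeds; "joint_torque": joint torques, N m; "ee_pos": TCP position; "tool_rot": TCP orientation; "contact_force": force on the tool from outside, world axes, zero at the start; "moment": the same for the moment, N m; "width": finger opening in m; "grip_force": force on a finger pad.
Only numpy, scipy, OpenCV 4.12 (cv2) and the standard library are available. Lean on these libraries where they do the work, as an engineer would, in place of code of your own. Each camera call takes 0.05 s, during which the arm holds its last target. There are 200 camera calls.

## Task

Push the plywood board with the plaster mould along the jig until its edge sits flush against the dark wooden stop, then push the red T-handle of the toggle clamp over and down until it snaps into lock and its rubber foot holds the board. Only push with the fingers: do not lift the board or tip it, and leave the tub, stamp and printing block where they stand.

Things in the scene. Friction and masses are not known exactly. Their poses are not given: they have to be found in the camera images.
- jig: Wooden jig fixed to the table, with a steel toggle clamp. Origin on the table under the jig; y points the way the board is pushed (to stop and clamp), x across, z up. Base plate 200 wide (x), y -240 to 220, 12 thick. Dark stop strip 180 wide, y 30 to 50, top z 37. Clamp behind it on the line x = 0: cheeks 38 wide, y 57 to 113, up to z 77
- lever_pivot (a point): Point on the axis, along jig x, about which the clamp's lever turns (jig frame x 0, y 98, z 72); axes as the jig's
- stop_face (a point): Middle of the stop strip's near face (jig frame x 0, y 30, z 21); axes as the jig's
- board: Loose plywood board 160 (x) by 170 (y) by 18 thick, about 0.7 kg, with a fixed white plaster dome 92 across and 43 high, centred at y -27. Origin: centre of the underside; z up; y points to the edge that meets the stop, within 0.1 rad of the jig's y. It lies on the base plate (underside z 12), about 25 to 65 short of the stop, and slides with friction
- board_edge (a point): Middle of the board's far edge, the one that meets the stop (board frame x 0, y 85, z 9)
- lever (a joint): Angle of the T-handle lever: 0 open (0.15 rad from upright, leaning to the board, at its end stop); grows as it is pushed away from the board (jig +y) and down; 1.5 locked (end stop, 0.22 rad above level, along jig +y). A spring drives it back to 0 before the dead point at about 0.85 and snaps it on to 1.5 after. About 7 N at the bar starts it, then less
- lever_bar (a point): Middle of the lever's red cross bar, 130 from the lever's axis: a round bar of diameter 20, 84 long along jig x. About z 201 when open, z 100 when locked
- foot: Black rubber foot, diameter 22, sprung, under the end of the clamp's hold-down arm; origin at the arm's end, its face 38 from there. Open, the arm stands on the board side of the lever, its end about jig y 22, z 128, lower than the handle bar. It comes down as the lever is pushed over, and presses on the board's bare strip between dome and stop (jig x 0, y -8)
- tub: White plastic tub with lid, diameter 72, 75 high; origin centre of underside; bystander
- stamp: Square wooden stamp 45 by 45 by 34 high, standing on the jig's base plate beside the clamp (jig x about -70, y 90 to 180); origin centre of underside; bystander
- block: Blue printing block 32 by 70 by 26 high; origin centre of underside; bystander
Things that resemble listed ones, but are neither listed nor needed, are in the scene too. Of the things like the board, leave any that is green; of the rest the smaller one is meant.

How it is judged:
On the way, in this order (a step that is already met when the one before it is completed fails the run):
1. the board is pushed flush against the stop while the clamp is still open (y of board_edge in the frame of stop_face above -0.005 m and angle between the y axis of board and the y axis of jig, either way round below 0.05 rad and value of joint lever below 0.5 rad), for 0.2 s.
2. the lever is past its dead point and snapped into lock, the foot pressing on the board (value of joint lever above 1.43 rad and contact force between foot and board above 2 N), for 0.2 s.
At the end, for the whole second after the job is handed in: The lever is locked (beyond 1.43 rad), the foot presses on the board with more than 2 N, the board's far edge is within 5 mm of the stop and square to it within 0.05 rad, and the board is at rest (all of step 2 and y of board_edge in the frame of stop_face above -0.005 m and angle between the y axis of board and the y axis of jig, either way round below 0.05 rad and linear speed of board below 0.02 m/s); the robot touches nothing.
It fails at once if the board is lifted or carried (origin more than 12 mm above the jig's base plate) or tipped more than 0.15 rad (height (world z) of board above 0.024 m or angle between board's own z axis and vertical above 0.15 rad).
It fails at once if the tub, stamp or printing block is moved more than 15 mm (distance of any of tub, stamp, block from where it was at the start of the episode above 0.015 m).
It also fails if it takes over 54 s, if anything falls off the work surface, if the arm or the gripper's body presses on something with over 40 N, if the wrist force passes 120 N, or if a joint passes its speed limit or range.

## Working session

There is one attempt and no reset: what is moved stays moved. The work goes in short steps, Python scripts to look and compute and a tool call to move; the robot and the scene stay as the last step left them, time stands still between calls to the robot, and variables do not carry over. Pictures are saved under pics/ and viewed, at most 10 in all, crops included, and the job is handed in when it is done.

Besides the shell and the picture viewer there is one more tool, called after "Emit:" as name([rows], argument=value, ...), one row to a line, values as JSON. arm_command: Moves the arm, as the interface text tells. Its arguments: {"type":"object","properties":{"rows":{"type":"array"}},"required":["rows"]}

```bash
mkdir -p pics; python3 - <<'E'
from cell import get_state, imaging, order, finder, arm
import cv2,numpy as np
ims=[]
for c in("scene","top"):
    im=imaging.read_camera(c); cv2.imwrite(f"pics/{c}0.png",im[:,:,::-1])
    k=imaging.calibration(c);K=np.array(k["camera_matrix"]);rv=np.array(k["rvec"],float);tv=np.array(k["tvec"],float)
    for t in("jig","lever_pivot","stop_face","board","board_edge","lever_bar","foot","tub","stamp","block"):
        for r in finder.place_of(t,c)[:4]:
            if r["score"]>.2:
                p=np.array(r["location"],float);print(c,t,round(r["score"],2),p.round(3),cv2.projectPoints(p[None],rv,tv,K,None)[0].ravel().round())
s=get_state();print(s["time_s"],s["ee_pos"],s["tool_rot"],s["width"],arm.tcp_to_grasp)
a=cv2.imread("pics/scene0.png");b=cv2.imread("pics/top0.png")
cv2.imwrite("pics/both0.png",cv2.resize(np.vstack([a,b]),(400,600)))
E
```

```text
scene jig 0.67 [ 0.55  -0.046  0.002] [252. 238.]
scene lever_pivot 0.95 [0.532 0.049 0.072] [282. 243.]
scene stop_face 0.76 [ 0.547 -0.019  0.02 ] [260. 240.]
scene board 0.66 [ 0.22   0.284 -0.   ] [411. 230.]
scene board 0.57 [ 0.561 -0.16   0.008] [221. 216.]
scene board_edge 0.98 [ 0.21  -0.533  0.013] [215.  91.]
scene board_edge 0.96 [ 0.537 -0.076  0.022] [247. 225.]
scene board_edge 0.66 [0.142 0.257 0.008] [417. 206.]
scene lever_bar 0.91 [0.539 0.035 0.202] [279. 219.]
scene foot 0.45 [ 0.545 -0.023  0.129] [259. 221.]
scene tub 0.74 [0.699 0.142 0.002] [267. 321.]
scene stamp 0.78 [0.464 0.044 0.01 ] [295. 235.]
scene stamp 0.31 [0.7   0.141 0.001] [267. 321.]
scene block 0.54 [ 0.766 -0.125  0.002] [178. 274.]
top jig 0.86 [ 0.551 -0.049  0.001] [250. 169.]
top lever_pivot 0.93 [0.529 0.049 0.072] [216. 173.]
top stop_face 0.6 [ 0.544 -0.015  0.019] [239. 171.]
top board 0.97 [ 0.222  0.285 -0.001] [140. 273.]
top board 0.95 [ 0.298 -0.466 -0.002] [383. 253.]
top board 0.69 [ 0.562 -0.158  0.014] [285. 166.]
top board_edge 0.73 [ 0.546 -0.068  0.021] [256. 170.]
top board_edge 0.73 [0.136 0.259 0.009] [147. 302.]
top board_edge 0.59 [ 0.206 -0.538  0.013] [408. 284.]
top lever_bar 0.58 [0.536 0.032 0.2  ] [217. 167.]
top foot 0.51 [ 0.543 -0.025  0.129] [240. 167.]
top tub 0.65 [ 0.696  0.145 -0.001] [189. 122.]
top tub 0.49 [ 0.55  -0.046 -0.001] [249. 169.]
top tub 0.28 [ 0.543 -0.018  0.015] [240. 171.]
top stamp 0.32 [ 0.545 -0.024  0.126] [240. 167.]
top block 0.79 [ 0.766 -0.124  0.006] [275. 101.]
top block 0.33 [0.53  0.05  0.073] [215. 173.]
1.1 [ 0.26199854 -0.59487706  0.23131586] [9.78566242e-01 2.05932290e-01 2.01136416e-05 2.35371074e-05] 0.08550014640098581 0.0187
```

View pics/scene0.png

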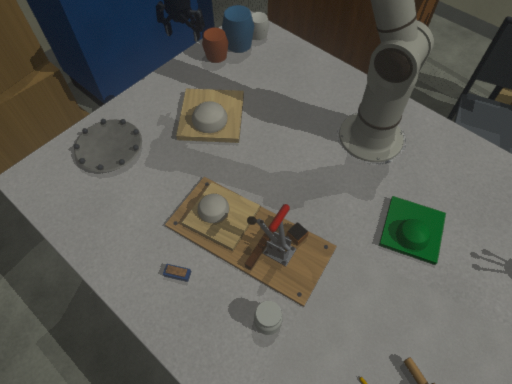

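View pics/top0.png

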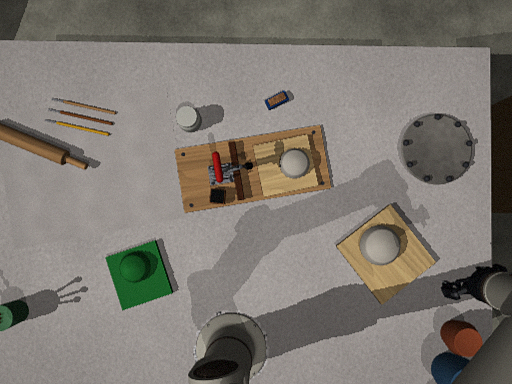

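The scene picture shows three board-like things; in "top" pixels they are the green board (137,272), the large bare plywood board (385,250) and the small plywood board on the jig (290,163). The green one is ruled out, and of the other two the smaller one, on the jig, is meant. I'll confirm it and measure it in a rectified crop.

```bash
cat > h.py <<'E'
from cell import get_state, imaging, order, finder, arm
import cv2,numpy as np
from scipy.spatial.transform import Rotation as R
def cal(c):
    k=imaging.calibration(c);return np.array(k["camera_matrix"],float),np.array(k["rvec"],float),np.array(k["tvec"],float)
def proj(c,P):
    K,r,t=cal(c);return cv2.projectPoints(np.atleast_2d(np.array(P,float)),r,t,K,None)[0].reshape(-1,2)
def plane(c,uv,z):
    K,r,t=cal(c);M=cv2.Rodrigues(r)[0];H=K@np.c_[M[:,0],M[:,1],M[:,2]*z+t.ravel()]
    return cv2.perspectiveTransform(np.float64(uv).reshape(-1,1,2),np.linalg.inv(H)).reshape(-1,2)
def jig2w(P,o,th):
    P=np.atleast_2d(np.array(P,float));return P@R.from_euler('z',th).as_matrix().T+np.array([*o,0])
E
python3 - <<'E'
from h import *
from scipy.optimize import least_squares
im=imaging.read_camera("top")
for t in("jig","board"):
    for r in finder.regions_of(t,"top")[:3]:
        m=r["mask"].astype(np.uint8);c=max(cv2.findContours(m,0,2)[0],key=cv2.contourArea)
        z=.012 if t=="jig" else .03
        w=plane("top",c.reshape(-1,2),z);rc=cv2.minAreaRect((w*1000).astype(np.float32));print(t,round(r["score"],2),m.sum(),rc)
# rect view at z=.03, 1px=1mm, x right = world x .40-.72, y up = world y -.32...20
K,rv,tv=cal("top");M=cv2.Rodrigues(rv)[0];H=K@np.c_[M[:,0],M[:,1],M[:,2]*.03+tv.ravel()]
S=np.array([[0,.001,-.32],[0,0,0]]);A=np.array([[0,.001,.40],[.001,0,-.32],[0,0,1]]) # px col->world y, row->world x
w=cv2.warpPerspective(im,H@A,(520,330),flags=cv2.WARP_INVERSE_MAP|cv2.INTER_CUBIC)
w=cv2.resize(w,None,fx=1.5,fy=1.5)
for i in range(0,520,50):cv2.putText(w,"%d"%(i-320),(int(i*1.5),10),0,.35,(0,0,0));cv2.line(w,(int(i*1.5),12),(int(i*1.5),20),(0,0,0))
for i in range(0,330,50):cv2.putText(w,"%d"%(i+400),(0,int(i*1.5)+4),0,.35,(0,0,0))
cv2.imwrite("pics/rect.png",w[:,:,::-1])
E
```

```text
jig 0.66 6549 ((553.6991577148438, -56.303955078125), (205.1253204345703, 464.8448181152344), 10.362442016601562)
board 0.75 5144 ((299.0973205566406, -462.697509765625), (229.76229858398438, 210.14410400390625), 39.176700592041016)
board 0.67 2929 ((223.29159545898438, 280.3752746582031), (166.9613800048828, 163.84295654296875), 20.124967575073242)
board 0.65 2831 ((562.5272216796875, -155.92654418945312), (159.64208984375, 169.4652557373047), 12.359724998474121)
```

View pics/rect.png

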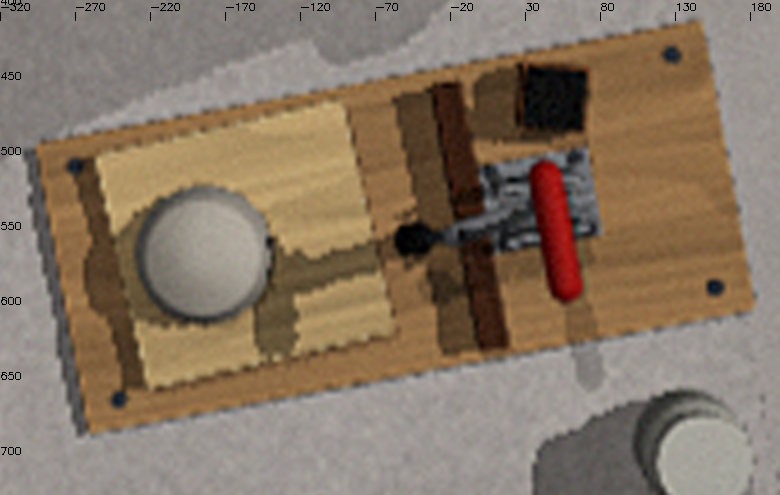

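The picture confirms it: the small board with the dome (rect px 205,255) lies on the jig, 160x170 mm. The other bare plywood board measures 230x210 mm, so this one is the smaller. Its far edge is at about px (370,215), roughly 55 mm short of the dark stop at px (470,215). The red bar is at px (557,230), the foot at (412,238) and the stamp at (555,97). Jig yaw is about 0.181 and its origin about (0.551,-0.047). I'll turn the tool so that tool x = jig y and tool y = jig x.

Emit:
arm_command([
  [0,0,0,0,0,-8.5,1],
  [0,0,0,0,0,-8.5,1],
  [0,0,0,0,0,-8.5,1],
  [0,0,0,0,0,-8.5,1],
  [0,0,0,0,0,-8.5,1],
  [0,0,0,0,0,-8.5,1],
  [0,0,0,0,0,-8.5,1],
  [0,0,0,0,0,-8.5,1],
])

```text
time_s: 2.05
ee_pos: [0.2619, -0.5949, 0.2314]
tool_rot: [0.694, 0.72, -0.0, 0.0]
contact_force: [-0.3, -0.1, -0.7]
width: 0.0001
grip_force: 0.0
```

```bash
cat >> h.py <<'E'
O,TH=(.551,-.047),.181
def where(Pj=None):
    s=get_state();M=R.from_quat(s["tool_rot"]).as_matrix();p=np.array(s["ee_pos"])
    j=R.from_euler('z',-TH).as_matrix()@(p-np.array([*O,0]))
    print("t",round(s["time_s"],2),"jig mm",(j*1000).round(1),"yaw err deg",np.degrees(np.arctan2(M[1,1],M[0,1])-TH).round(2),"tilt",M[:,2].round(3),"F",np.round(s["contact_force"],1),s["width"])
    if Pj is not None: print("tool move cm",(M.T@(jig2w(Pj,O,TH)[0]-p)*100).round(2))
E
python3 -c "
from h import *
where([-.007,-.235,.2])"
```

```text
t 2.05 jig mm [-383.  -486.9  231.4] yaw err deg -8.26 tilt [-0. -0. -1.] F [-0.3 -0.1 -0.7] 5.568743562118205e-05
tool move cm [30.33 33.59  3.13]
```

Emit:
arm_command([
  [3.3,3.65,0,0,0,0,1],
  [3.3,3.65,0,0,0,0,1],
  [3.3,3.65,0,0,0,0,1],
  [3.3,3.65,0,0,0,0,1],
  [3.3,3.65,0,0,0,0,1],
  [3.3,3.65,0,0,0,0,1],
  [3.3,3.65,0,0,0,0,1],
  [3.3,3.65,0,0,0,-8.3,1],
])

```text
time_s: 2.85
ee_pos: [0.547, -0.3207, 0.2317]
tool_rot: [0.642, 0.767, -0.0, 0.0]
contact_force: [0.3, 0.2, 0.0]
width: -0.0001
grip_force: 0.0
```

```bash
python3 -c "
from h import *
where([-.007,-.235,.022])"
```

```text
t 2.85 jig mm [ -53.2 -268.5  231.7] yaw err deg -0.21 tilt [ 0.    -0.001 -1.   ] F [0.3 0.2 0. ] -0.00012918024086636565
tool move cm [ 3.39  4.61 20.97]
```

Emit:
arm_command([
  [2.0,2.6,0,0,0,0,1],
  [1.3,2.0,2,0,0,0,1],
  [0,0,4,0,0,0,1],
  [0,0,4,0,0,0,1],
  [0,0,4,0,0,0,1],
  [0,0,4,0,0,0,1],
  [0,0,2,0,0,0,1],
  [0,0,1,0,0,0,1],
])

```text
time_s: 3.65
ee_pos: [0.584, -0.2811, 0.0192]
tool_rot: [0.642, 0.766, -0.0, -0.001]
contact_force: [0.7, 0.5, 0.8]
width: -0.0003
grip_force: 0.0
```

```bash
python3 -c "
from h import *
where([-.007,-.15,.021])
im=imaging.read_camera('top')[100:260,150:400];a=imaging.read_camera('scene')[150:310,140:360]
cv2.imwrite('pics/c1.png',np.vstack([cv2.resize(im,(468,300),interpolation=2),cv2.resize(a,(468,300),interpolation=2)])[:,:,::-1])"
```

```text
t 3.65 jig mm [  -9.6 -236.2   19.2] yaw err deg -0.31 tilt [-0.003  0.001 -1.   ] F [0.7 0.5 0.8] -0.0003047638529426868
tool move cm [ 8.62  0.22 -0.17]
```

View pics/c1.png

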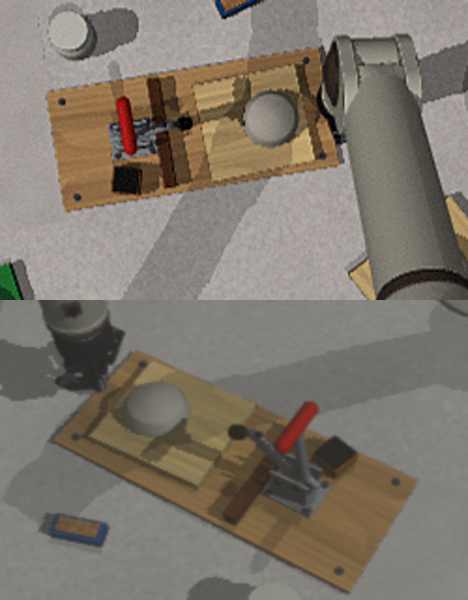

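The tool's fingers are just behind the board (scene crop px 95,385), with the dome and clamp clear. I'll push now.

Emit:
arm_command([
  [1,0,0,0,0,0,1],
  [1,0,0,0,0,0,1],
  [1,0,0,0,0,0,1],
  [1,0,0,0,0,0,1],
  [1,0,0,0,0,0,1],
  [1,0,0,0,0,0,1],
  [1,0,0,0,0,0,1],
  [0.4,0,0,0,0,0,1],
])

```text
time_s: 4.55
ee_pos: [0.5734, -0.2099, 0.023]
tool_rot: [0.642, 0.766, -0.001, 0.002]
contact_force: [0.8, -7.1, 2.2]
width: 0.0007
grip_force: 3.7
```

```bash
cat >> h.py <<'E'
def board():
    imaging.read_camera("top")
    for r in finder.regions_of("board","top"):
        m=r["mask"].astype(np.uint8);c=max(cv2.findContours(m,0,2)[0],key=cv2.contourArea)
        w=plane("top",c.reshape(-1,2),.03);rc=cv2.minAreaRect((w*1000).astype(np.float32))
        if abs(rc[0][0]-560)<60 and abs(rc[0][1]+130)<100:print("board",r["score"],rc)
    for t in("board_edge","stop_face"):
        for r in finder.place_of(t,"top"):
            p=np.array(r["location"]);j=R.from_euler('z',-TH).as_matrix()@(p-np.array([*O,0]))
            if abs(j[1])<.12 and abs(j[0])<.1:print(t,r["score"],(j*1000).round(1))
E
python3 -c "
from h import *
where();board()"
```

```text
t 4.55 jig mm [  -7.3 -164.3   23. ] yaw err deg -0.3 tilt [ 0.003 -0.004 -1.   ] F [ 0.8 -7.1  2.2] 0.0006670695450944045
board 0.73 ((555.9991455078125, -115.24519348144531), (160.99607849121094, 168.99282836914062), 13.108149528503418)
board_edge 0.69 [-8.6 17.1 19. ]
stop_face 0.87 [-0.5 32.4 16.4]
stop_face 0.27 [  0.9  81.  201.5]
```

Emit:
arm_command([
  [0.3,0,0.2,0,0,0,1],
  [0.3,0,0.1,0,0,0,1],
  [0.3,0,0,0,0,0,1],
  [0.2,0,0,0,0,0,1],
  [0.2,0,0,0,0,0,1],
  [0.2,0,0,0,0,0,1],
  [0.2,0,0,0,0,0,1],
  [0,0,0,0,0,0,1],
])

```text
time_s: 5.55
ee_pos: [0.5711, -0.1982, 0.0199]
tool_rot: [0.644, 0.765, -0.002, 0.004]
contact_force: [2.7, -13.1, 5.6]
width: 0.0001
grip_force: 6.9
```

```bash
python3 -c "
from h import *
where();board()"
```

```text
t 5.55 jig mm [  -7.4 -152.3   19.9] yaw err deg -0.51 tilt [ 0.004 -0.008 -1.   ] F [  2.7 -13.1   5.6] 7.050282279012971e-05
board 0.68 ((553.9871215820312, -105.36146545410156), (162.03240966796875, 171.67164611816406), 12.942876815795898)
board_edge 0.59 [-9.7 31.3 19.5]
stop_face 0.8 [-3.  30.5 16.4]
```

Emit:
arm_command([
  [0.2,0,0,0,0,0,1],
  [0.2,0,0,0,0,0,1],
  [0.2,0,0,0,0,0,1],
  [0.2,0,0,0,0,0,1],
  [0,0,0,0,0,0,1],
  [0,0,0,0,0,0,1],
  [0,0,0,0,0,0,1],
  [0,0,0,0,0,0,1],
])

```text
time_s: 6.55
ee_pos: [0.5685, -0.1974, 0.02]
tool_rot: [0.646, 0.764, -0.005, 0.006]
contact_force: [0.7, -25.1, 5.1]
width: 0.0001
grip_force: 12.4
```

```bash
python3 -c "
from h import *
where();board()
im=imaging.read_camera('top')[100:260,150:400]
cv2.imwrite('pics/c2.png',cv2.resize(im,(780,500),interpolation=2)[:,:,::-1])"
```

```text
t 6.55 jig mm [  -9.8 -151.1   20. ] yaw err deg -0.78 tilt [ 0.002 -0.015 -1.   ] F [  0.7 -25.1   5.1] 8.41468430136789e-05
board 0.95 ((552.4979248046875, -102.77381134033203), (161.84814453125, 167.77320861816406), 11.904480934143066)
board_edge 0.88 [-9.6 29.2 20.3]
stop_face 0.86 [-2.3 33.  17.4]
stop_face 0.67 [-1.000e-01  8.220e+01  2.009e+02]
```

View pics/c2.png

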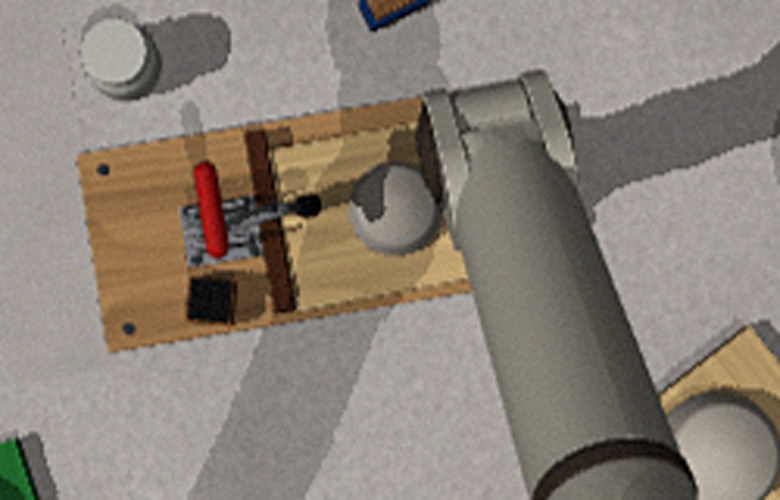

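The picture shows the board edge (px 272,150 to 300,305) flush and parallel to the stop strip (px 268,130 to 297,310), with the clamp open. I'll back off and rise.

Emit:
arm_command([
  [-0.6,0,0,0,0,0,1],
  [-1.5,0,0,0,0,0,1],
  [-1.5,0,0,0,0,0,1],
  [0,0,-4,0,0,0,1],
  [0,0,-4.5,0,0,0,1],
  [0,0,-4.5,0,0,0,1],
  [0,0,-4,0,0,0,1],
  [0,0,0,0,0,0,1],
])

```text
time_s: 7.6
ee_pos: [0.5782, -0.2189, 0.1942]
tool_rot: [0.642, 0.767, 0.002, 0.004]
contact_force: [0.7, -0.7, -0.2]
width: 0.0004
grip_force: 0.0
```

```bash
python3 -c "
from h import *
where([0,.04,.187])
for c in('top','scene'):
    imaging.read_camera(c)
    for t in('lever_bar','board_edge','stop_face'):
        for r in finder.place_of(t,c):
            j=R.from_euler('z',-TH).as_matrix()@(np.array(r['location'])-np.array([*O,0]))
            if abs(j[0])<.1 and abs(j[1])<.2: print(c,t,round(r['score'],2),(j*1000).round())
board()"
```

```text
t 7.6 jig mm [  -4.1 -174.   194.2] yaw err deg -0.22 tilt [ 0.009 -0.002 -1.   ] F [ 0.7 -0.7 -0.2] 0.0003526902818196716
tool move cm [21.4   0.32  0.65]
top lever_bar 0.65 [ -3.  79. 203.]
top board_edge 0.75 [ -0.  80. 203.]
top board_edge 0.68 [-11.  33.  20.]
top stop_face 0.95 [-3. 28. 16.]
scene lever_bar 0.9 [  2.  85. 203.]
scene board_edge 0.67 [-16.  29.  20.]
scene stop_face 0.73 [ 2. 27. 23.]
board 0.63 ((552.6541137695312, -102.45868682861328), (164.05323791503906, 173.29147338867188), 11.78390121459961)
board_edge 0.97 [-11.5  33.9  18.6]
stop_face 0.73 [ 0.4 33.6 16.2]
```

Emit:
arm_command([
  [4,0.1,0,0,0,0,1],
  [4,0.1,0,0,0,0,1],
  [4,0.1,0.2,0,0,0,1],
  [4,0,0.2,0,0,0,1],
  [3,0,0.2,0,0,0,1],
  [2,0,0,0,0,0,1],
  [0.5,0,0,0,0,0,1],
  [0,0,0,0,0,0,1],
])

```text
time_s: 9.0
ee_pos: [0.5397, -0.0068, 0.1825]
tool_rot: [0.642, 0.767, -0.0, 0.0]
contact_force: [-0.1, -0.5, -0.2]
width: 0.0
grip_force: 0.0
```

```bash
python3 -c "
from h import *
where([0,.06,.187])"
```

```text
t 9.0 jig mm [ -3.9  41.6 182.5] yaw err deg -0.21 tilt [ 0. -0. -1.] F [-0.1 -0.5 -0.2] 2.1566014590295497e-06
tool move cm [ 1.84  0.38 -0.45]
```

Emit:
arm_command([
  [1.4,0.2,0,0,0,0,1],
  [1.4,0.2,0,0,0,0,1],
  [1.4,0,0,0,0,0,1],
  [1.4,0,0,0,0,0,1],
  [1.4,0,0,0,0,0,1],
  [1.4,0,0.4,0,0,0,1],
  [1.4,0,0.6,0,0,0,1],
  [1.2,0,0.7,0,0,0,1],
])

```text
time_s: 9.8
ee_pos: [0.5245, 0.101, 0.1653]
tool_rot: [0.643, 0.766, -0.001, 0.001]
contact_force: [-0.6, -3.3, 0.8]
width: -0.0001
grip_force: 1.5
```

```bash
cat >> h.py <<'E'
def lev():
    for c in('top','scene'):
        imaging.read_camera(c)
        for t in('lever_bar','foot'):
            for r in finder.place_of(t,c)[:2]:
                j=R.from_euler('z',-TH).as_matrix()@(np.array(r['location'])-np.array([*O,0]))
                print(c,t,round(r['score'],2),(j*1000).round())
E
python3 -c "
from h import *
where();lev()"
```

```text
t 9.8 jig mm [  0.6 150.3 165.3] yaw err deg -0.42 tilt [ 0.    -0.002 -1.   ] F [-0.6 -3.3  0.8] -0.00010988319790120828
top foot 0.39 [-1.  0. 98.]
scene lever_bar 0.72 [  0. 183. 180.]
scene foot 0.42 [-4.  1. 99.]
```

Emit:
arm_command([
  [1.0,0,0.6,0,0,0,1],
  [1.0,0,0.9,0,0,0,1],
  [0.8,0,1.0,0,0,0,1],
  [0.6,0,1.0,0,0,0,1],
  [0,0,0,0,0,0,1],
  [0,0,0,0,0,0,1],
  [0,0,0,0,0,0,1],
  [0,0,0,0,0,0,1],
])

```text
time_s: 10.9
ee_pos: [0.5188, 0.135, 0.1307]
tool_rot: [0.643, 0.766, 0.0, 0.0]
contact_force: [0.1, 0.8, -0.4]
width: 0.0001
grip_force: 0.0
```

```bash
python3 -c "
from h import *
where();lev();board()
a=imaging.read_camera('scene')[150:310,140:360]
cv2.imwrite('pics/c3.png',cv2.resize(a,(780,567),interpolation=2)[:,:,::-1])"
```

```text
t 10.9 jig mm [  1.1 184.8 130.7] yaw err deg -0.34 tilt [ 0.001 -0.    -1.   ] F [ 0.1  0.8 -0.4] 0.00012342013906894056
top foot 0.22 [ 195. -115.    6.]
scene lever_bar 0.75 [  1. 231. 102.]
scene foot 0.56 [-0. -4. 66.]
board 0.8 ((552.5358276367188, -103.4592514038086), (159.04481506347656, 168.30934143066406), 12.092421531677246)
board_edge 0.64 [-12.3  31.   19.8]
stop_face 0.85 [-0.  30.  17.1]
```

View pics/c3.png

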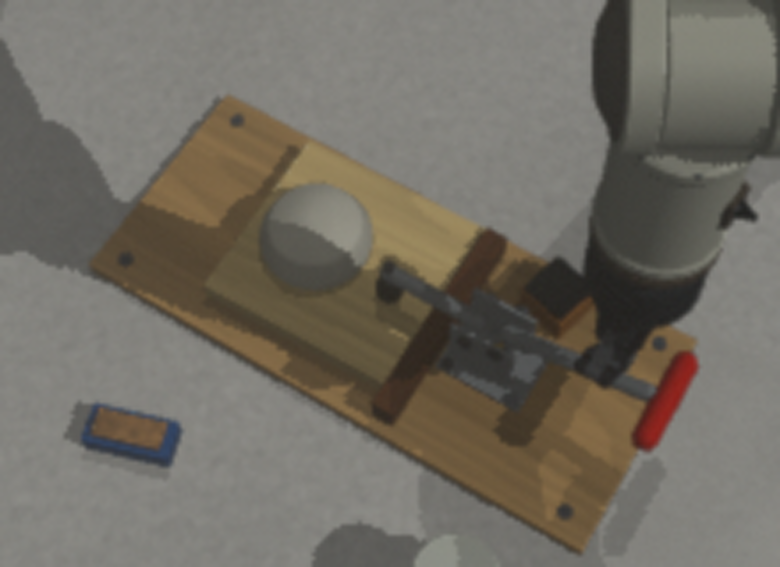

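The picture shows the lever laid over: the red bar is at px (665,400), measured at z about 102 mm, the locked height. The foot is down on the board (px 388,285), the board is still flush, and the stamp is untouched. I'll retract straight up.

Emit:
arm_command([
  [0,0,-2,0,0,0,1],
  [0,0,-4,0,0,0,1],
  [0,0,-4,0,0,0,1],
  [-1,0,-4,0,0,0,1],
  [-4,0,-1,0,0,0,1],
  [-4,0,0,0,0,0,1],
  [-4,0,0,0,0,0,1],
  [0,0,0,0,0,0,1],
])

```text
time_s: 12.25
ee_pos: [0.5419, -0.0005, 0.2798]
tool_rot: [0.646, 0.763, -0.001, 0.001]
contact_force: [-0.2, -0.6, -0.0]
width: -0.0
grip_force: 0.0
```

```bash
python3 -c "
from h import *
where();lev();board()
a=imaging.read_camera('scene')[150:310,140:360]
cv2.imwrite('pics/c4.png',cv2.resize(a,(780,567),interpolation=2)[:,:,::-1])"
```

```text
t 12.25 jig mm [ -0.5  47.4 279.8] yaw err deg -0.88 tilt [-0.    -0.003 -1.   ] F [-0.2 -0.6 -0. ] -4.055554672108101e-05
top lever_bar 0.77 [ -3. 224. 104.]
scene lever_bar 0.93 [ -1. 231. 102.]
scene foot 0.54 [-2. -6. 68.]
board 0.93 ((552.9601440429688, -105.07906341552734), (165.087158203125, 179.7061004638672), 12.322259902954102)
board_edge 0.69 [-8.7 29.8 15.2]
stop_face 0.91 [-3.4 31.4 16.7]
```

View pics/c4.png

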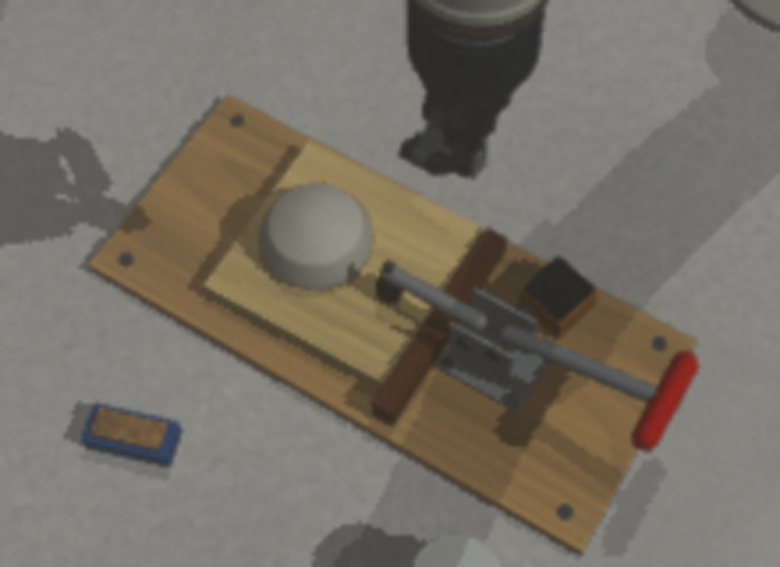

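The picture shows the clamp locked (bar at px 665,400), the foot on the board (388,283) and the board flush with the stop. The gripper is clear and the bystanders are in place, so I'll hand the job in.

```bash
python3 -c "
from cell import order
print(order.finish_job())"
```

```text
the job is handed in; nothing more can be done
None
```

The job is handed in at about 12.5 s of the 54 s allowed; in the last pictures the board is flush against the stop, the lever is down at its locked height with the foot on the board, and nothing else appears to have moved (no verdict came back, and the foot's force was not measured).

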